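Set out the drop-test row

TASK

Set out the row of black coasters for a drop test: stand the amber dropper bottle on the end coaster next to the white cuvette box, stand the timer on the end coaster at the other side, put the blue stopper on the middle coaster between them, and set the small dark-red stopper on top of the blue one. Each stands upright and centred on what carries it; carry the bottle upright, and leave the tape roll and the petri dish where they are.

Things in the scene. Friction and masses are not known exactly. Their poses are not given: they have to be found in the camera images.
- dropper_bottle_center (a point): amber glass dropper bottle with a green-banded label and a black dropper cap, standing; 42 mm wide, 105 mm high. Point: on its axis, half-way up (52.5 mm above its foot); z up. The round amber body reaches to 51 mm, narrows from there to 65 mm, and the black rubber dropper cap, 25 mm across, runs from 65 to 105 mm above the foot (12 to 52 mm above this point); it can be lifted by that cap. 70 g.
- timer_center (a point): white lab timer with a grey display and blue keys, standing on its narrow foot; 20 mm thick along its x, 64 mm wide along its y, 62 mm high. Point: its centre, half-way up (31 mm above its foot). Which way it faces does not matter. About 60 g.
- blue_stopper_center (a point): blue silicone stopper, round, narrow end down, 36 mm across the top, 25 mm high. Point: on its axis, half-way up (12.5 mm above its underside). At the start it stands on one of the two end coasters, where it is in the way. About 20 g.
- red_stopper_center (a point): small dark-red silicone stopper, round, narrow end down, 28 mm across the top, 20 mm high. Point: on its axis, half-way up (10 mm above its underside). About 20 g.
- coaster_a: black round coaster with a pale line near its edge, 80 mm across, 4 mm thick, fixed to the worktop: one END of the row of three (the cuvette box lies next to one end coaster, the tape roll next to the other; which is which changes). Origin: centre of its underside; the row runs about along its y.
- coaster_b: the MIDDLE one of the three black coasters, same size, fixed. Origin: centre of its underside; the row runs along its y.
- coaster_c: the other END coaster of the row, same size, fixed. Origin: centre of its underside.
- cuvette_box: white speckled foam box with clear cuvettes standing in it, 55 mm along its x, 110 mm along its y, 50 mm high with the cuvettes; fixed. It lies beyond one end of the row, its centre about 95 mm from that end coaster's centre. Origin: centre of its underside.
- tape_roll: roll of tan tape lying flat, 96 mm across, 25 mm high, beyond the other end of the row, its centre about 95 mm from that end coaster's centre. Loose: not to be moved. Origin: centre of its underside.
- petri_dish: clear petri dish 57 mm across, 12 mm high, on the bench to the left of the work. Loose: not to be moved. Origin: centre of its underside.
Things that resemble listed ones, but are neither listed nor needed, are in the scene too. What is shaped like the part that bears red_stopper_center but yellow is not meant.

How it is judged:
At the end, for the whole second after the job is handed in: Bottle on the end coaster by the cuvette box, timer on the other end, blue stopper on the middle one, each within 12 mm of the coaster's centre; red stopper on the blue one within 8 mm of its axis; all upright (0.15 rad), within 4 mm of resting height, released, at rest (((horizontal distance between cuvette_box and coaster_a below 0.2 m and horizontal distance between dropper_bottle_center and coaster_a below 0.012 m and horizontal distance between timer_center and coaster_c below 0.012 m) or (horizontal distance between cuvette_box and coaster_c below 0.2 m and horizontal distance between dropper_bottle_center and coaster_c below 0.012 m and horizontal distance between timer_center and coaster_a below 0.012 m)) and horizontal distance between blue_stopper_center and coaster_b below 0.012 m and horizontal distance between red_stopper_center and blue_stopper_center below 0.008 m and height (world z) of dropper_bottle_center between 0.0525 and 0.0605 m and height (world z) of timer_center between 0.031 and 0.039 m and height (world z) of blue_stopper_center between 0.0125 and 0.0205 m and height (world z) of red_stopper_center between 0.035 and 0.043 m and angle between each of dropper_bottle_center, timer_center, blue_stopper_center, red_stopper_center's own z axis and vertical below 0.15 rad and linear speed of each of dropper_bottle, timer, blue_stopper, red_stopper below 0.02 m/s); the robot touches nothing.
It fails at once if the bottle is tipped (over 0.6 rad) (angle between dropper_bottle_center's own z axis and vertical above 0.6 rad).
It fails at once if the tape roll is moved (over 20 mm) (distance of tape_roll from where it was at the start of the episode above 0.02 m).
It fails at once if the petri dish is moved (over 20 mm) (distance of petri_dish from where it was at the start of the episode above 0.02 m).
It also fails if it takes over 99 s, if anything falls off the work surface, if the arm or the gripper's body presses on something with over 40 N, if the wrist force passes 120 N, or if a joint passes its speed limit or range.

ROBOT

A 6-joint arm with a two-finger parallel gripper is mounted at the origin on a cart in front of the work surface, level with it; the furniture and walls round the work are solid. World frame = base frame: x ahead of the robot, y to its left, z up, the work surface at z = 0. Lengths are in m, angles in rad, forces in N, time in s.
With the tool pointing down it reaches from about 0.275 to 1 m from the base axis. Payload 8.4 kg.
Tool frame: the origin (TCP) lies between the finger pads; the fingertips stand 22 mm ahead of it and the grasp point (between the pads) lies 3 mm ahead of it; z points along the fingers, y is the line along which they close (so a half turn about z gives the same grasp; the last joint's range is limited). The gripper opens to 85 mm and grips with 20 to 120 N. Pads are 22 mm wide; open, the fingers measure 114 mm over their backs; the gripper's body (76 mm by 85 mm) begins 54 mm behind the grasp point. The pads swing forward as they close: fully open they stand 13 mm farther back than shut.
Start: joints at [-0.002, 0.353, 1.633, -0, 1.155, -0.002], TCP at [0.625, -0, 0.253] pointing down, gripper open.
Joint ranges: [-2.63, 2.63], [-0.92, 2.1], [0.06, 2.66], [-1.3, 4.44], [0, 2.69], [-3.02, 3.02]. Speed limits (rad/s): [2.22, 2.22, 2.79, 3.14, 3.14, 3.14].

INTERFACE

Orientations are given as a 3x3 rotation matrix whose columns are the frame's x, y, z axes.
In Python, from workcell import * gives the robot as it stands. The module is installed in compiled form; this text tells all that it offers.
- The arm moves only by the tool step_arm, never from a script. Its argument "targets" is a list of rows, each a list of 4 numbers: the shift along the tool's x, y, z in m, then the turn about the tool's z in degrees. A call has 1 to 5 rows; each row shifts and turns the commanded pose from where the row before left it, along the tool's axes as they then stand; what a row does not reach is not made up. A row lasts 1/8 s, in which the tool goes at most 62.5 mm and 10.7 degrees, less where a joint would pass 70% of its speed; a pose out of reach is approached as far as the arm can. A call is refused whole if a number of a shift passes 0.0625 or a number of a turn 10.7, either way. A call with a gripper value outside its range is refused whole. "fingers" is the closure, from -1 (fully open) to 1 (shut), set as the call begins (left out, the last holds). The fingers move at their own pace and stop on an object; "squeeze" is the grip in N (left out, the last holds). Time passes only in rows, so rows that do not move let the fingers close. It gives the time, the measured TCP pose, the force, the opening and the grip force at its end, in the units of the state.
- observe(): the state, without advancing time (a new reading comes with each control period).
- snapshot(name): name is "scene" or "side" or "wrist"; returns a dict with "frame" (420x560x3 uint8, red, green, blue), "mtx" (3x3 intrinsics, pixels), "dist" ([k1, k2, p1, p2, k3] as OpenCV has them; the pictures are not rectified), "pose" (4x4, takes a point from camera to world coordinates). Camera axes: x right, y down, z forward; pixel columns grow to the right and rows downward; lengths in m; the calibration is good to about 2 mm. A picture is of the moment at which its call begins. There is no depth.
- hand_in(): hands the job in; it is judged then, once.
Trained networks look in the newest picture that a camera, given by its name, has taken for a name from the list of things; names that differ only in an ending like _2 or _b are one class to them, and where a whole thing is asked for, a point or a joint stands for the part that bears it (a point fixed in the world has none). Each returns a list of dicts, best first, with "confidence" (0 to 1); they miss things now and then, are a little off and sometimes report something else, mostly with a low value. They report only what shows in the picture. A call takes as long as a camera call. They do not tell look-alikes from the thing itself.
- silhouettes(camera, name): "mask" (420x560 bool, what is visible of it).
- landmark_of(camera, name): "point" ([x, y, z] in m, in world coordinates, good to about 4 mm: a listed point, or the origin of a listed thing).
The state is a dict: "time": time; "joints": joint angles; "dq": joint speeds; "joint_efforts": joint torques, N m; "tcp_pos": TCP position; "tool_rot": TCP orientation; "ft_force": force on the tool from outside, world axes, zero at the start; "ft_torque": the same for the moment, N m; "width": finger opening in m; "grasp_force": force on a finger pad.
Only numpy, scipy, OpenCV 4.12 (cv2) and the standard library are available. Lean on these libraries where they do the work, as an engineer would, in place of code of your own. Each camera call takes 0.05 s, during which the arm holds its last target. There are 200 camera calls.

## Working session

There is one attempt and no reset: what is moved stays moved. The work goes in short steps, Python scripts to look and compute and a tool call to move; the robot and the scene stay as the last step left them, time stands still between calls to the robot, and variables do not carry over. Pictures are saved under pics/ and viewed, at most 18 in all, crops included, and the job is handed in when it is done.

Besides the shell and the picture viewer there is one more tool, called after "Call:" as name(argument=value, ...) on one line, values as JSON. step_arm: Moves the arm, as the interface text tells. Its arguments: {"type":"object","properties":{"targets":{"type":"array","items":{"type":"array","items":{"type":"number"}}},"fingers":{"type":"number"},"squeeze":{"type":"number"}},"required":["targets"]}

```bash
mkdir -p pics; cat > h.py <<'E'
from workcell import *
import numpy as np, cv2
def save(s,n,box=None,k=1):
    f=s["frame"][:,:,::-1]
    if box: f=f[box[1]:box[3],box[0]:box[2]]
    cv2.imwrite("pics/"+n+".png",cv2.resize(f,None,fx=k,fy=k,interpolation=cv2.INTER_CUBIC))
def ray(s,uv,z):
    p=cv2.undistortPoints(np.array([[uv]],float),s["mtx"],np.array(s["dist"]))[0,0]
    T=np.array(s["pose"]);d=T[:3,:3]@np.array([p[0],p[1],1]);o=T[:3,3]
    return o+d*(z-o[2])/d[2]
def proj(s,P):
    T=np.linalg.inv(np.array(s["pose"]));r=cv2.Rodrigues(T[:3,:3])[0]
    return cv2.projectPoints(np.array([P],float),r,T[:3,3],s["mtx"],np.array(s["dist"]))[0][0,0]
E
python3 - <<'E'
from h import *
for c in("scene","side","wrist"):
    s=snapshot(c);save(s,c+"0",k=1.4 if c!="wrist" else 1)
    for n in["dropper_bottle_center","timer_center","blue_stopper_center","red_stopper_center","coaster_a","cuvette_box","tape_roll","petri_dish"]:
        for r in landmark_of(c,n):
            if r["confidence"]>.3: print(c,n,np.round(r["point"],3),round(r["confidence"],2),proj(s,r["point"]).astype(int))
o=observe();print(o["time"],np.round(o["tool_rot"],2).tolist())
E
```

```text
scene dropper_bottle_center [0.44  0.012 0.052] 0.8 [330 198]
scene timer_center [ 0.433 -0.158  0.027] 0.97 [366 177]
scene blue_stopper_center [ 0.592 -0.062  0.018] 0.71 [293 178]
scene red_stopper_center [0.359 0.135 0.009] 0.65 [334 257]
scene red_stopper_center [0.428 0.112 0.01 ] 0.51 [311 238]
scene coaster_a [0.552 0.138 0.004] 0.79 [257 226]
scene coaster_a [ 0.6   -0.056 -0.001] 0.78 [289 184]
scene coaster_a [ 0.576  0.037 -0.006] 0.63 [275 205]
scene cuvette_box [ 0.533  0.235 -0.   ] 0.65 [235 255]
scene tape_roll [ 0.617 -0.15   0.002] 0.91 [304 166]
scene petri_dish [ 0.425  0.366 -0.003] 0.9 [234 320]
side dropper_bottle_center [0.435 0.015 0.054] 0.75 [250 239]
side dropper_bottle_center [ 0.437 -0.16   0.03 ] 0.62 [270 311]
side timer_center [ 0.436 -0.159  0.029] 0.91 [270 311]
side timer_center [0.438 0.014 0.054] 0.36 [252 239]
side blue_stopper_center [ 0.593 -0.064  0.018] 0.78 [332 265]
side red_stopper_center [0.359 0.134 0.015] 0.57 [208 222]
side red_stopper_center [0.43  0.114 0.008] 0.44 [240 226]
side coaster_a [ 0.593 -0.062 -0.003] 0.92 [331 272]
side coaster_a [ 0.577  0.038 -0.001] 0.92 [310 241]
side coaster_a [0.554 0.138 0.   ] 0.91 [289 214]
side cuvette_box [ 0.538  0.231 -0.004] 0.75 [273 194]
side tape_roll [ 0.614 -0.155 -0.004] 0.67 [357 304]
side petri_dish [ 0.419  0.365 -0.001] 0.59 [219 169]
side petri_dish [0.435 0.016 0.05 ] 0.57 [250 240]
wrist dropper_bottle_center [0.436 0.01  0.055] 0.67 [ 68 173]
wrist timer_center [ 0.434 -0.161  0.033] 0.77 [105 323]
wrist blue_stopper_center [ 0.598 -0.062  0.019] 0.93 [254 234]
wrist red_stopper_center [0.429 0.116 0.008] 0.85 [70 50]
wrist coaster_a [0.572 0.04  0.001] 0.8 [227 131]
wrist coaster_a [ 0.552  0.135 -0.   ] 0.72 [202  27]
wrist coaster_a [ 0.599 -0.062 -0.   ] 0.69 [257 227]
1.35 [[-0.0, 1.0, -0.0], [1.0, 0.0, 0.0], [0.0, -0.0, -1.0]]
```

View pictures.

View pics/scene0.png

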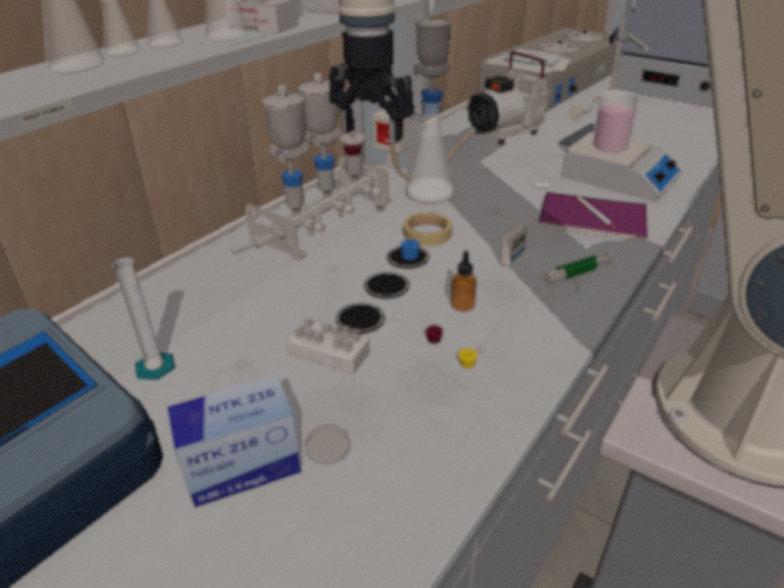

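View pics/side0.png

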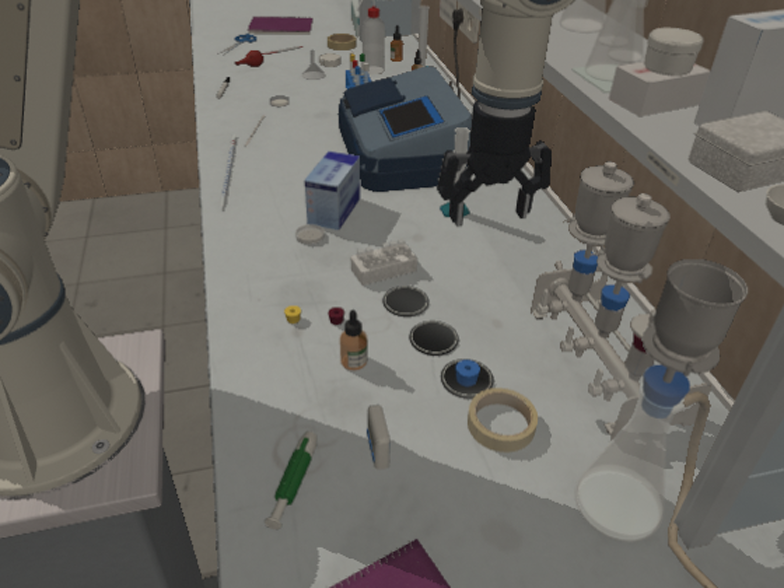

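View pics/wrist0.png

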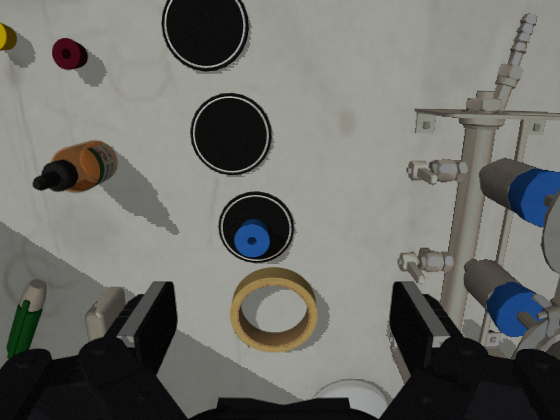

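Scene: row of coasters with the box by the +y end (scene 359,318 ×1.4) and the blue stopper on the −y end by the tape. Candidates (wrist view): red stopper (69,53), dark red, versus the yellow look-alike (5,38). Blue stopper (252,239), versus the blue caps on the filter rig (515,310) and (535,190). Amber bottle (75,168), versus the distant bottles at the far end of the side view (397,45). Timer (105,320), and tape at (274,308), versus the far roll. I'll check the red choice in a crop and refine the positions.

```bash
python3 - <<'E'
from h import *
def circ(c,n,z):
    for r in silhouettes(c,n):
        if r["confidence"]<.3: continue
        m=r["mask"].astype(np.uint8);ct=max(cv2.findContours(m,0,1)[0],key=cv2.contourArea)[:,0]
        P=np.array([ray(s,p.astype(float),z)[:2] for p in ct],np.float32)
        (x,y),R=cv2.minEnclosingCircle(P);b=cv2.minAreaRect(P)
        print(c,n,z,round(x,4),round(y,4),"R",round(R,4),"box",np.round(b[1],3),round(b[2]),round(r["confidence"],2))
s=snapshot("wrist");print(np.round(s["pose"],3))
save(s,"w_crop",(0,0,150,220),3)
circ("wrist","coaster_a",.004);circ("wrist","red_stopper_center",.018);circ("wrist","blue_stopper_center",.029)
s=snapshot("side");circ("side","coaster_a",.004)
E
```

```text
[[ 1.     0.     0.001  0.626]
 [ 0.    -0.951 -0.31   0.078]
 [ 0.001  0.31  -0.951  0.375]
 [ 0.     0.     0.     1.   ]]
wrist coaster_a 0.004 0.5553 0.1356 R 0.0405 box [0.061 0.079] 89 0.63
wrist coaster_a 0.004 0.5749 0.037 R 0.0408 box [0.078 0.08 ] 90 0.55
wrist red_stopper_center 0.018 0.3708 0.1298 R 0.0122 box [0.023 0.016] 80 0.76
wrist red_stopper_center 0.018 0.4326 0.1136 R 0.017 box [0.027 0.034] 88 0.58
wrist blue_stopper_center 0.029 0.5963 -0.0615 R 0.0201 box [0.039 0.033] 63 0.67
side coaster_a 0.004 0.5964 -0.0617 R 0.04 box [0.078 0.073] 20 0.83
side coaster_a 0.004 0.554 0.1353 R 0.0412 box [0.079 0.075] 77 0.74
side coaster_a 0.004 0.573 0.036 R 0.0412 box [0.079 0.079] 39 0.7
```

View pics/w_crop.png

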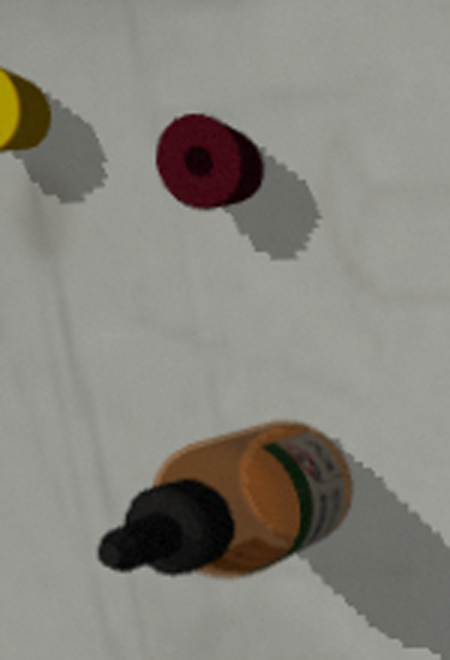

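The crop shows the dark-red stopper with a hole at wrist pixel (66,53), the yellow one cut off at the left edge, and the bottle below. The red choice is confirmed. Blue first.

Call:
step_arm(targets=[[-0.031,-0.015,0.02,0],[-0.031,-0.015,0.05,0],[0,0,0.05,0],[0,0,0.05,0],[0,0,0,0]], fingers=-1, squeeze=25)

```text
time: 2.28
tcp_pos: [0.5922, -0.0618, 0.0801]
tool_rot: [[0.0, 1.0, -0.007], [1.0, -0.0, 0.001], [0.001, -0.007, -1.0]]
ft_force: [-0.3, -0.1, 0.4]
width: 0.0856
grasp_force: 0.0
```

```bash
python3 - <<'E'
from h import *
s=snapshot("wrist");save(s,"w1")
for n in["blue_stopper_center","coaster_b"]:
    for r in landmark_of("wrist",n): print(n,np.round(r["point"],4),round(r["confidence"],2),proj(s,r["point"]))
E
```

```text
blue_stopper_center [ 0.5966 -0.0608  0.0212] 0.81 [289.8479916  246.03835122]
coaster_b [ 6.013e-01 -6.100e-02 -6.000e-04] 0.76 [297.62524821 231.35672547]
coaster_b [ 0.5754  0.039  -0.0012] 0.72 [248.13751075  44.13638697]
```

Call:
step_arm(targets=[[0,0.001,0.025,0],[0,0,0.024,0],[0,0,0,0]])

```text
time: 2.8
tcp_pos: [0.5964, -0.0619, 0.0352]
tool_rot: [[-0.0, 1.0, 0.001], [1.0, 0.0, -0.0], [-0.0, 0.001, -1.0]]
ft_force: [0.2, 0.0, -0.2]
width: 0.0854
grasp_force: 0.0
```

Call:
step_arm(targets=[[0,0,0,0],[0,0,0,0],[0,0,0,0],[0,0,0,0],[0,0,0,0]], fingers=1)

```text
time: 3.42
tcp_pos: [0.5966, -0.0621, 0.0355]
tool_rot: [[0.0, 1.0, 0.001], [1.0, -0.0, -0.0], [-0.0, 0.001, -1.0]]
ft_force: [-1.9, 0.5, 9.3]
width: 0.0333
grasp_force: 24.1
```

Call:
step_arm(targets=[[0,0,-0.025,0],[0,0,-0.025,0],[0.05,-0.011,0,0],[0.049,-0.0115,0,0],[0,0,0,0]])

```text
time: 4.05
tcp_pos: [0.5727, 0.0397, 0.0846]
tool_rot: [[-0.003, 1.0, -0.0], [1.0, 0.003, 0.0], [0.0, -0.0, -1.0]]
ft_force: [0.1, 0.1, 0.0]
width: 0.033
grasp_force: 25.0
```

```bash
python3 - <<'E'
from h import *
o=observe();print(o["tcp_pos"],o["width"],o["ft_force"])
s=snapshot("wrist");save(s,"w2")
for n in["blue_stopper_center","coaster_b"]:
    for r in landmark_of("wrist",n): print(n,np.round(r["point"],4),round(r["confidence"],2),proj(s,r["point"]))
E
```

```text
[0.57267556 0.03966341 0.08464915] 0.033020185559170266 [0.10428173 0.11513013 0.0479053 ]
blue_stopper_center [0.5764 0.0393 0.0649] 0.59 [288.85840096 285.63411091]
coaster_b [0.5504 0.1356 0.0019] 0.74 [237.30519341  54.43147215]
coaster_b [ 5.708e-01  3.810e-02 -3.000e-04] 0.61 [277.62519505 232.4214542 ]
coaster_b [ 6.001e-01 -5.970e-02  4.000e-04] 0.56 [321.25920315 368.01310889]
```

View pics/w2.png

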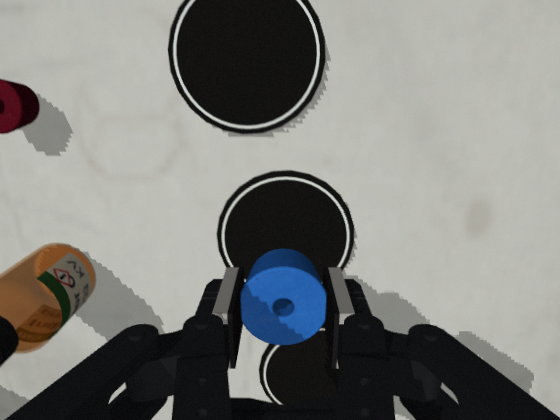

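Blue is held squarely between the pads (hole at 284,306), above the middle coaster (centre column 286).

```bash
python3 - <<'E'
from h import *
s=snapshot("wrist")
print(ray(s,(284,306),.078), [ray(s,p,.004) for p in((219,235),(353,235),(286,170))])
r=silhouettes("wrist","coaster_b")
for q in r:
    ys,xs=np.where(q["mask"]);print(q["confidence"],xs.min(),xs.max(),ys.min(),ys.max())
E
```

```text
[0.57549058 0.03472809 0.078     ] [array([0.53826689, 0.03521082, 0.004     ]), array([0.61561159, 0.03522251, 0.004     ]), array([0.57679804, 0.07326202, 0.004     ])]
0.7 256 339 325 403
0.62 163 322 0 127
0.56 215 351 164 279
```

Call:
step_arm(targets=[[-0.001,0.001,0.025,0],[0,0,0.0225,0],[0,0,0,0],[0,0,0,0]])

```text
time: 4.8
tcp_pos: [0.5746, 0.0354, 0.0372]
tool_rot: [[0.001, 1.0, -0.0], [1.0, -0.001, -0.0], [-0.0, -0.0, -1.0]]
ft_force: [-0.3, -0.1, 0.1]
width: 0.0335
grasp_force: 25.6
```

Call:
step_arm(targets=[[0,0,0,0],[0,0,0,0],[0,0,0,0]], fingers=-0.2)

```text
time: 5.18
tcp_pos: [0.5746, 0.036, 0.0371]
tool_rot: [[-0.0, 1.0, 0.0], [1.0, 0.0, 0.0], [0.0, 0.0, -1.0]]
ft_force: [-0.2, -1.0, 0.6]
width: 0.0516
grasp_force: 0.0
```

Call:
step_arm(targets=[[0,0,-0.03,0],[0,0,-0.04,0],[0.05,-0.05,-0.02,0],[0.031,-0.05,0,0],[0,-0.042,0,0]], fingers=-1)

```text
time: 5.8
tcp_pos: [0.4384, 0.1109, 0.1242]
tool_rot: [[-0.002, 1.0, 0.001], [1.0, 0.002, 0.0], [0.0, 0.001, -1.0]]
ft_force: [1.2, -0.4, 0.8]
width: 0.0853
grasp_force: 0.0
```

```bash
python3 - <<'E'
from h import *
o=observe();print(o["tcp_pos"],o["width"])
s=snapshot("wrist");save(s,"w3")
for n in["blue_stopper_center","red_stopper_center","coaster_b"]:
    for r in landmark_of("wrist",n): print(n,np.round(r["point"],4),round(r["confidence"],2),proj(s,r["point"]))
s=snapshot("side");save(s,"s3",(200,150,420,340),3)
for n in["blue_stopper_center","red_stopper_center","coaster_b"]:
    for r in landmark_of("side",n): print(n,np.round(r["point"],4),round(r["confidence"],2),proj(s,r["point"]))
E
```

```text
[0.43835159 0.11091426 0.12418219] 0.08529406248626789
blue_stopper_center [0.5783 0.0367 0.0175] 0.66 [475.00349306 315.45027833]
blue_stopper_center [ 0.5741  0.0404 -0.0021] 0.53 [458.55162978 296.99167027]
red_stopper_center [0.4314 0.1159 0.0065] 0.63 [270.38667996 205.39738   ]
red_stopper_center [0.3556 0.1368 0.0075] 0.63 [153.613578   174.98177723]
coaster_b [0.5499 0.1351 0.0015] 0.6 [447.02015424 176.26305632]
blue_stopper_center [0.58   0.0302 0.0167] 0.79 [313.34521758 237.46523407]
red_stopper_center [0.3563 0.1349 0.0158] 0.64 [206.98381569 222.33746264]
red_stopper_center [0.4279 0.1144 0.0084] 0.47 [239.35048458 225.94711088]
coaster_b [ 0.5545  0.1324 -0.0021] 0.75 [289.98743106 216.78750704]
coaster_b [ 5.722e-01  3.500e-02 -2.000e-04] 0.71 [308.91094619 242.11633824]
coaster_b [ 0.5879 -0.0619  0.0025] 0.62 [329.62455604 270.8276356 ]
```

View pics/w3.png

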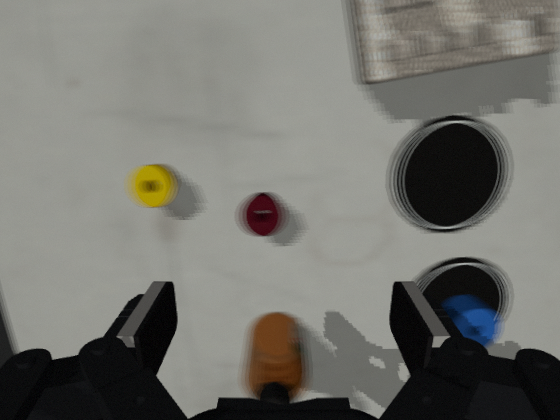

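Picture blurred by motion: red at (262,214), yellow at (152,186), and blue on the middle coaster (470,318). I'll look again at rest.

```bash
python3 - <<'E'
from h import *
s=snapshot("wrist");save(s,"w4",(100,130,560,400),1.7)
o=observe();print(o["tcp_pos"],o["width"])
for n in["red_stopper_center","dropper_bottle_center"]:
    for r in landmark_of("wrist",n): print(n,np.round(r["point"],4),round(r["confidence"],2),proj(s,r["point"]))
s=snapshot("side")
for n,z in(("blue_stopper_center",.029),("coaster_b",.004)):
  for r in silhouettes("side",n):
    ys,xs=np.where(r["mask"]);print(n,xs.min(),xs.max(),ys.min(),ys.max(),ray(s,((xs.min()+xs.max())/2,(ys.min()+ys.max())/2),.004 if "co" in n else .0165))
E
```

```text
[0.44101136 0.1094388  0.12381884] 0.08565481787733185
red_stopper_center [0.3581 0.1326 0.0097] 0.85 [152.14457201 180.28155   ]
dropper_bottle_center [0.4344 0.0084 0.0527] 0.55 [270.31328026 384.09540515]
blue_stopper_center 305 319 228 244 [0.57859102 0.03570775 0.0165    ]
coaster_b 314 352 256 284 [ 0.59502005 -0.062557    0.004     ]
coaster_b 293 327 230 253 [0.57361804 0.03214073 0.004     ]
coaster_b 274 306 204 225 [0.55465322 0.13367168 0.004     ]
```

View pics/w4.png

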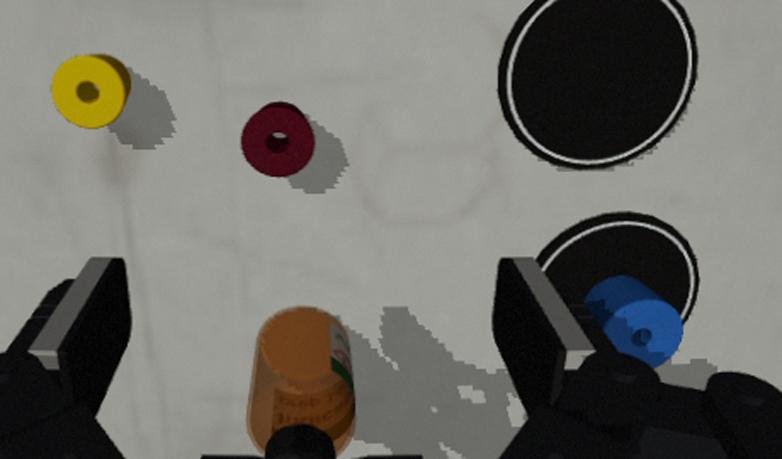

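View pics/s3.png

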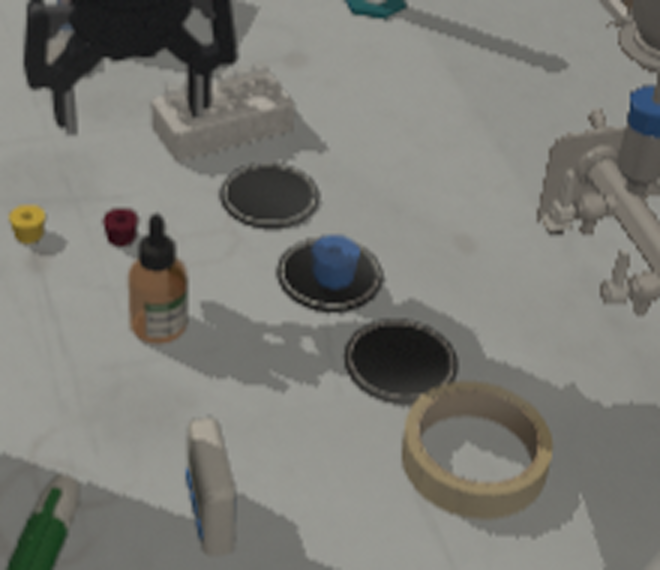

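Blue stands upright on the middle coaster, slightly to the +x side. Red at wrist (263,212), yellow to its left. Timer and tape untouched.

```bash
python3 - <<'E'
from h import *
s=snapshot("wrist")
print("red",ray(s,(263,212.5),.020),"blue",ray(s,(477.6,328),.029),"coEnd edges",[ray(s,(a/1.7+100,b/1.7+130),.004).round(4) for a,b in((498,77),(697,65),(590,170))])
print("mid R, top",[ray(s,(a/1.7+100,b/1.7+130),.004).round(4) for a,b in((698,275),(625,211))])
s=snapshot("side")
print("side blue",ray(s,(200+337/3,150+247/3),.029),"mid",[ray(s,(200+a/3,150+b/3),.004).round(4) for a,b in((277,271),(383,274),(329,237),(330,309))])
E
```

```text
red [0.42888131 0.11399329 0.02      ] blue [0.57622999 0.03271221 0.029     ] coEnd edges [array([0.5137, 0.1345, 0.004 ]), array([0.593 , 0.1398, 0.004 ]), array([0.5554, 0.0959, 0.004 ])]
mid R, top [array([0.612 , 0.0462, 0.004 ]), array([0.5732, 0.0775, 0.004 ])]
side blue [0.57803064 0.03412029 0.029     ] mid [array([0.5359, 0.0447, 0.004 ]), array([0.6126, 0.0238, 0.004 ]), array([0.5854, 0.0729, 0.004 ]), array([ 0.5628, -0.0031,  0.004 ])]
```

Call:
step_arm(targets=[[0.005,-0.0115,0.03,0],[0,0,0.04,0],[0,0,0.027,0],[0,0,0,0],[0,0,0,0]])

```text
time: 7.22
tcp_pos: [0.429, 0.1146, 0.0275]
tool_rot: [[0.0, 1.0, 0.001], [1.0, -0.0, 0.0], [0.0, 0.001, -1.0]]
ft_force: [0.5, 0.4, 0.6]
width: 0.0851
grasp_force: 0.0
```

Call:
step_arm(targets=[[0,0,0,0],[0,0,0,0],[0,0,0,0],[0,0,0,0],[0,0,0,0]], fingers=1)

```text
time: 7.85
tcp_pos: [0.4287, 0.1146, 0.0273]
tool_rot: [[-0.0, 1.0, 0.001], [1.0, 0.0, 0.0], [0.0, 0.001, -1.0]]
ft_force: [-2.0, -0.1, 8.7]
width: 0.0256
grasp_force: 24.1
```

Call:
step_arm(targets=[[0,0,-0.04,0],[0,0,-0.03,0],[-0.027,0.049,0,0],[-0.027,0.049,0,0],[-0.026,0.049,0,0]])

```text
time: 8.48
tcp_pos: [0.5769, 0.0336, 0.0971]
tool_rot: [[-0.0, 1.0, 0.0], [1.0, 0.0, 0.0], [0.0, 0.0, -1.0]]
ft_force: [0.4, 0.6, 0.1]
width: 0.0253
grasp_force: 24.8
```

Call:
step_arm(targets=[[0,0,0,0],[0,0,0,0],[0,0,0,0]])

```text
time: 8.85
tcp_pos: [0.5741, 0.0351, 0.0966]
tool_rot: [[-0.001, 1.0, -0.001], [1.0, 0.001, -0.0], [0.0, -0.001, -1.0]]
ft_force: [-0.5, 0.1, -0.8]
width: 0.0247
grasp_force: 24.8
```

```bash
python3 - <<'E'
from h import *
s=snapshot("wrist");save(s,"w5",(150,100,430,380),2)
s=snapshot("side");save(s,"s5",(200,130,420,320),3)
E
```

```text
(no output)
```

View pics/w5.png

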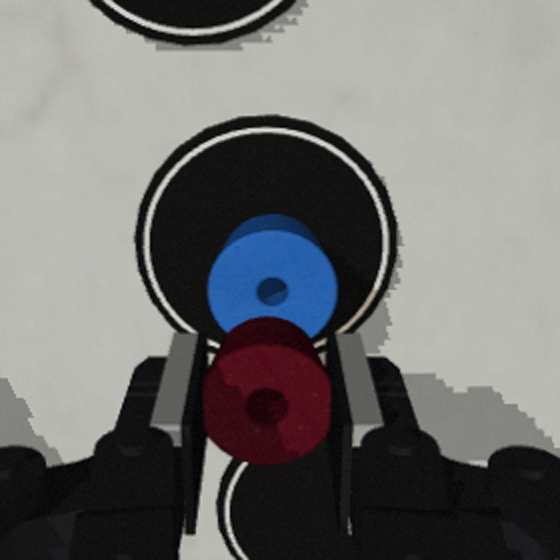

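View pics/s5.png

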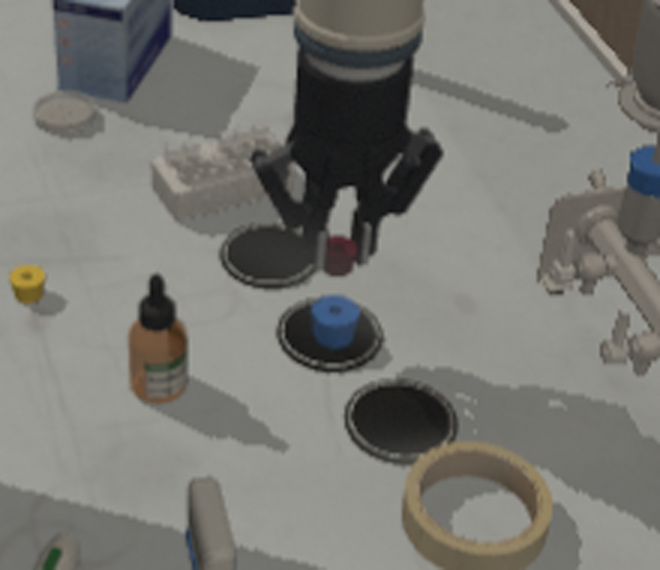

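Red is held above blue, with its hole at wrist (283.5,302.5) and blue's at (286,245.5). Blue is nearly centred on its coaster.

```bash
python3 - <<'E'
from h import *
s=snapshot("wrist");print(observe()["tcp_pos"])
print(ray(s,(283.5,302.5),.089),ray(s,(286,245.5),.029),ray(s,(283,240),.004),ray(s,(283,157),.004))
s=snapshot("side")
print(ray(s,(200+340/3,130+240/3),.089),ray(s,(200+336/3,130+309/3),.029))
E
```

```text
[0.57479066 0.03509231 0.09691462]
[0.57598925 0.03390995 0.089     ] [0.57743046 0.03255092 0.029     ] [0.57580562 0.02549893 0.004     ] [0.5757446  0.07667991 0.004     ]
[0.57777321 0.03911119 0.089     ] [0.57664925 0.03216988 0.029     ]
```

Call:
step_arm(targets=[[-0.002,0.001,0.02,0],[0,0,0.012,0],[0,0,0.0075,0],[0,0,0,0],[0,0,0,0]])

```text
time: 9.68
tcp_pos: [0.5766, 0.0326, 0.0574]
tool_rot: [[-0.0, 1.0, 0.0], [1.0, 0.0, 0.0], [0.0, 0.0, -1.0]]
ft_force: [-0.9, 0.5, -0.2]
width: 0.025
grasp_force: 24.8
```

```bash
python3 - <<'E'
from h import *
s=snapshot("wrist");save(s,"w6",(150,150,430,400),2)
s=snapshot("side");save(s,"s6",(270,180,360,270),5)
a=cv2.imread("pics/w6.png");b=cv2.imread("pics/s6.png")
a=cv2.resize(a,None,fx=.7,fy=.7);b=cv2.resize(b,(350,350));cv2.imwrite("pics/c6.png",np.hstack([a,b]))
print(observe()["tcp_pos"],observe()["ft_force"])
E
```

```text
[0.57655594 0.03256248 0.0574514 ] [-0.36284799 -0.40355242  0.50000132]
```

View pics/c6.png

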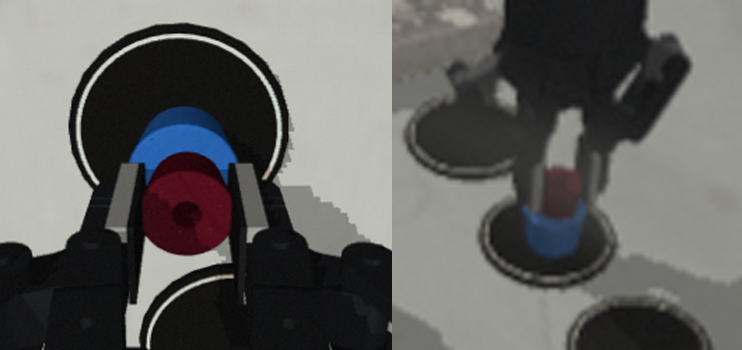

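Red sits just above blue, about central in both views. I'll work out the remaining offset.

```bash
python3 - <<'E'
from h import *
s=snapshot("wrist")
f=lambda a,b,z:ray(s,(150+a/1.4,150+b/1.4),z)[:2].round(4)
print("red",f(186,213,.050),"red L,R",f(142,205,.05),f(231,205,.05),"blue back",f(184,125,.029),"blue L,R",f(131,165,.029),f(236,165,.029))
s=snapshot("side")
g=lambda a,b,z:ray(s,(270+(a-392)*90/350,180+b*90/350),z)[:2].round(4)
print(g(561,176,.05),"blue L,R",g(522,208,.029),g(586,212,.029),g(552,255,.004))
E
```

```text
red [0.5778 0.0317] red L,R [0.5655 0.0343] [0.5903 0.0343] blue back [0.5772 0.0498] blue L,R [0.5605 0.0362] [0.5935 0.0362]
[0.579  0.0336] blue L,R [0.5576 0.0348] [0.5922 0.0235] [0.5722 0.0189]
```

Call:
step_arm(targets=[[0,0,0.001,0],[0,0,0,0]], squeeze=20)

```text
time: 10.12
tcp_pos: [0.5766, 0.0325, 0.0565]
tool_rot: [[0.0, 1.0, 0.0], [1.0, -0.0, -0.0], [-0.0, 0.0, -1.0]]
ft_force: [-1.2, -0.3, 3.4]
width: 0.0247
grasp_force: 25.1
```

Call:
step_arm(targets=[[0,0,0,0],[0,0,0,0],[0,0,0,0],[0,0,0,0]], fingers=-0.1)

```text
time: 10.62
tcp_pos: [0.5764, 0.0325, 0.0562]
tool_rot: [[0.0, 1.0, -0.0], [1.0, -0.0, 0.0], [0.0, -0.0, -1.0]]
ft_force: [0.0, -0.1, -0.3]
width: 0.0472
grasp_force: 0.0
```

Call:
step_arm(targets=[[0,0,-0.03,0],[0,0,-0.05,0],[0,0,-0.05,0],[0,-0.05,-0.03,0],[0,0,0,0]])

```text
time: 11.25
tcp_pos: [0.525, 0.0326, 0.2185]
tool_rot: [[-0.0, 1.0, 0.002], [1.0, 0.0, 0.0], [0.0, 0.002, -1.0]]
ft_force: [0.9, -0.0, 0.6]
width: 0.0469
grasp_force: 0.0
```

Call:
step_arm(targets=[[-0.01,-0.044,0,0],[-0.01,-0.044,0,0],[0,0,0,0],[0,0,0,0]], fingers=-1)

```text
time: 11.75
tcp_pos: [0.4396, 0.0125, 0.2163]
tool_rot: [[0.0, 1.0, 0.001], [1.0, -0.0, 0.0], [0.0, 0.001, -1.0]]
ft_force: [0.1, -0.1, -0.2]
width: 0.0853
grasp_force: 0.0
```

```bash
python3 - <<'E'
from h import *
print(observe()["tcp_pos"])
s=snapshot("wrist");save(s,"w7")
for n in["dropper_bottle_center","timer_center"]:
    for r in landmark_of("wrist",n): print(n,np.round(r["point"],4),round(r["confidence"],2),proj(s,r["point"]))
s=snapshot("side");save(s,"s7",(200,150,420,340),2.21)
a=cv2.imread("pics/w7.png");b=cv2.imread("pics/s7.png")
b=cv2.resize(b,(486,420));cv2.imwrite("pics/c7.png",cv2.resize(np.hstack([a,b]),None,fx=.76,fy=.76))
for n in["red_stopper_center","blue_stopper_center"]:
    for r in landmark_of("side",n): print(n,np.round(r["point"],4),round(r["confidence"],2),proj(s,r["point"]))
E
```

```text
[0.43960276 0.01254261 0.21633149]
dropper_bottle_center [0.4351 0.0106 0.0537] 0.62 [275.31926852 196.96829792]
timer_center [ 0.4367 -0.1607  0.034 ] 0.96 [278.46480369 359.09169497]
timer_center [ 5.70e-01  4.03e-02 -2.00e-04] 0.62 [424.97496001 149.36431373]
red_stopper_center [0.3577 0.1329 0.0117] 0.56 [207.83378186 224.15075977]
red_stopper_center [0.5746 0.033  0.0396] 0.48 [311.30741215 229.30449718]
blue_stopper_center [0.576  0.0292 0.0153] 0.69 [311.72355745 238.49571295]
```

View pics/c7.png

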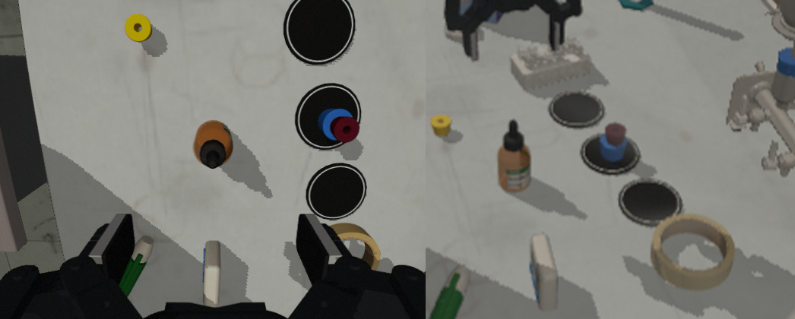

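Red stands on blue, and the bottle is upright at wrist ≈(279,197). Next, grip the cap.

Call:
step_arm(targets=[[-0.001,-0.0035,0.03,0],[0,0,0.04,0],[0,0,0.04,0],[0,0,0.016,0],[0,0,0,0]], squeeze=40)

```text
time: 12.68
tcp_pos: [0.4343, 0.0116, 0.0892]
tool_rot: [[-0.0, 1.0, -0.003], [1.0, 0.0, -0.0], [-0.0, -0.003, -1.0]]
ft_force: [-0.2, -0.8, 0.0]
width: 0.0853
grasp_force: 0.0
```

Call:
step_arm(targets=[[0,0,0,0],[0,0,0,0],[0,0,0,0],[0,0,0,0],[0,0,0,0]], fingers=1)

```text
time: 13.3
tcp_pos: [0.4354, 0.0115, 0.0908]
tool_rot: [[0.0, 1.0, 0.001], [1.0, -0.0, 0.0], [0.0, 0.001, -1.0]]
ft_force: [-0.3, 0.3, 6.0]
width: 0.0242
grasp_force: 38.9
```

Call:
step_arm(targets=[[0,0,-0.03,0],[0,0,-0.04,0],[0.02,0.018,-0.01,0],[0.03,0.028,0,0],[0.03,0.028,0,0]])

```text
time: 13.92
tcp_pos: [0.5097, 0.0923, 0.1707]
tool_rot: [[0.0, 1.0, 0.001], [1.0, -0.0, 0.0], [0.0, 0.001, -1.0]]
ft_force: [0.0, -1.1, -0.8]
width: 0.0243
grasp_force: 39.5
```

Call:
step_arm(targets=[[0.03,0.028,0,0],[0.0145,0.017,0,0],[0,0,0,0],[0,0,0,0],[0,0,0,0]])

```text
time: 14.55
tcp_pos: [0.5532, 0.1353, 0.1702]
tool_rot: [[0.001, 1.0, -0.001], [1.0, -0.001, -0.0], [-0.0, -0.001, -1.0]]
ft_force: [-0.2, -0.5, -1.6]
width: 0.0242
grasp_force: 39.5
```

```bash
python3 - <<'E'
from h import *
print(observe()["tcp_pos"])
s=snapshot("wrist");save(s,"w8")
s=snapshot("side");save(s,"s8",(200,110,420,300),2.21)
a=cv2.imread("pics/w8.png");b=cv2.imread("pics/s8.png")
b=cv2.resize(b,(486,420));cv2.imwrite("pics/c8.png",cv2.resize(np.hstack([a,b]),None,fx=.76,fy=.76))
for n in["dropper_bottle_center","coaster_b"]:
    for r in landmark_of("side",n): print(n,np.round(r["point"],4),round(r["confidence"],2),proj(s,r["point"]))
E
```

```text
[0.55317213 0.13529799 0.17022591]
dropper_bottle_center [0.5535 0.1365 0.1336] 0.56 [291.22578183 169.18076309]
coaster_b [ 0.5924 -0.0621  0.0024] 0.87 [331.67938627 270.57836158]
coaster_b [5.75e-01 3.91e-02 1.00e-04] 0.57 [309.572468   240.62086281]
coaster_b [ 0.5551  0.1359 -0.0024] 0.57 [289.84256182 215.93794944]
```

View pics/c8.png

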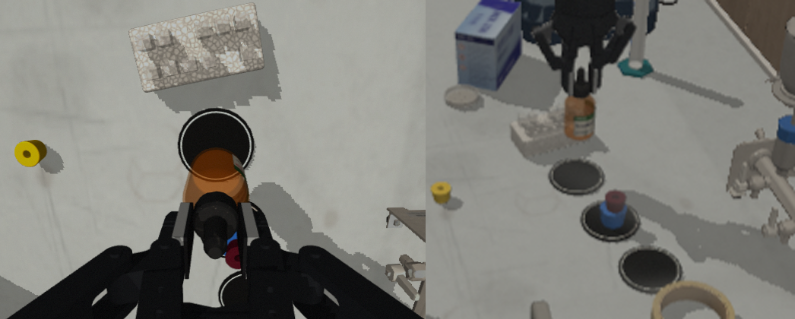

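Bottle held upright over the end coaster by the box. Lower it.

Call:
step_arm(targets=[[0,0.001,0.03,0],[0,0,0.03,0],[0,0,0.012,0],[0,0,0.003,0],[0,0,0,0]])

```text
time: 15.38
tcp_pos: [0.5555, 0.1361, 0.096]
tool_rot: [[0.0, 1.0, 0.001], [1.0, -0.0, 0.0], [0.0, 0.001, -1.0]]
ft_force: [0.3, 0.6, -0.4]
width: 0.0241
grasp_force: 39.5
```

Call:
step_arm(targets=[[0,0,0,0],[0,0,0,0]], squeeze=20)

```text
time: 15.62
tcp_pos: [0.5554, 0.1361, 0.096]
tool_rot: [[-0.0, 1.0, 0.001], [1.0, 0.0, 0.0], [0.0, 0.001, -1.0]]
ft_force: [0.1, -0.3, -1.4]
width: 0.0243
grasp_force: 39.5
```

```bash
python3 - <<'E'
from h import *
print(observe()["tcp_pos"])
s=snapshot("wrist");save(s,"w9",(150,100,430,380),1.5)
s=snapshot("side");save(s,"s9",(240,140,340,240),4.2)
cv2.imwrite("pics/c9.png",cv2.resize(np.hstack([cv2.imread("pics/w9.png"),cv2.imread("pics/s9.png")]),None,fx=.9,fy=.9))
for n in["dropper_bottle_center"]:
    for r in landmark_of("side",n): print(n,np.round(r["point"],4),round(r["confidence"],2),proj(s,r["point"]))
E
```

```text
[0.55539603 0.13612621 0.09600813]
dropper_bottle_center [0.5569 0.1408 0.0614] 0.94 [290.99704231 193.58240668]
```

View pics/c9.png

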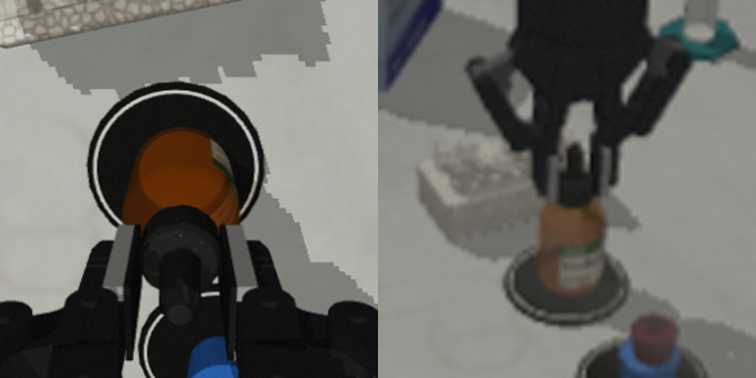

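The bottle foot is central on the coaster. Release it and go up.

Call:
step_arm(targets=[[0,0,0.001,0],[0,0,0,0]])

```text
time: 16.02
tcp_pos: [0.5553, 0.1361, 0.0948]
tool_rot: [[0.0, 1.0, 0.001], [1.0, -0.0, 0.0], [0.0, 0.001, -1.0]]
ft_force: [-0.9, -0.3, 5.7]
width: 0.0243
grasp_force: 40.0
```

Call:
step_arm(targets=[[0,0,0,0],[0,0,0,0],[0,0,0,0],[0,0,0,0]], fingers=-0.1)

```text
time: 16.52
tcp_pos: [0.5549, 0.136, 0.0942]
tool_rot: [[-0.0, 1.0, -0.0], [1.0, 0.0, -0.0], [-0.0, -0.0, -1.0]]
ft_force: [0.4, 0.6, -0.0]
width: 0.0471
grasp_force: 0.0
```

Call:
step_arm(targets=[[0,0,-0.03,0],[0,0,-0.05,0],[0,0,-0.05,0],[-0.05,-0.02,0,0],[-0.06,-0.025,0,0]])

```text
time: 17.15
tcp_pos: [0.511, 0.0278, 0.2251]
tool_rot: [[-0.002, 1.0, 0.002], [1.0, 0.002, -0.0], [-0.0, 0.002, -1.0]]
ft_force: [0.8, -1.3, -0.4]
width: 0.0471
grasp_force: 0.0
```

Call:
step_arm(targets=[[-0.06,-0.025,0,0],[-0.06,-0.025,0,0],[-0.05,-0.025,0,0],[0,0,0,0],[0,0,0,0]], fingers=-1)

```text
time: 17.77
tcp_pos: [0.438, -0.1371, 0.2244]
tool_rot: [[0.001, 1.0, 0.001], [1.0, -0.001, 0.0], [0.0, 0.001, -1.0]]
ft_force: [0.2, 0.2, -0.1]
width: 0.0853
grasp_force: 0.0
```

```bash
python3 - <<'E'
from h import *
print(observe()["tcp_pos"])
s=snapshot("wrist");save(s,"w10")
for r in landmark_of("wrist","timer_center"): print(np.round(r["point"],4),round(r["confidence"],2),proj(s,r["point"]))
for q in silhouettes("wrist","timer_center"):
    ct=max(cv2.findContours(q["mask"].astype(np.uint8),0,1)[0],key=cv2.contourArea)[:,0]
    P=np.array([ray(s,p.astype(float),.062)[:2] for p in ct],np.float32);print(q["confidence"],cv2.minAreaRect(P))
s=snapshot("side");save(s,"s10",(200,150,420,340),2.21)
b=cv2.resize(cv2.imread("pics/s10.png"),(486,420));cv2.imwrite("pics/c10.png",cv2.resize(np.hstack([cv2.imread("pics/w10.png"),b]),None,fx=.76,fy=.76))
E
```

```text
[ 0.43801784 -0.13708767  0.22442486]
[ 0.436  -0.163   0.0342] 0.78 [279.03725622 214.82327035]
0.94 ((0.43605437874794006, -0.154802605509758), (0.0733872577548027, 0.020097212865948677), 87.8046875)
```

View pics/c10.png

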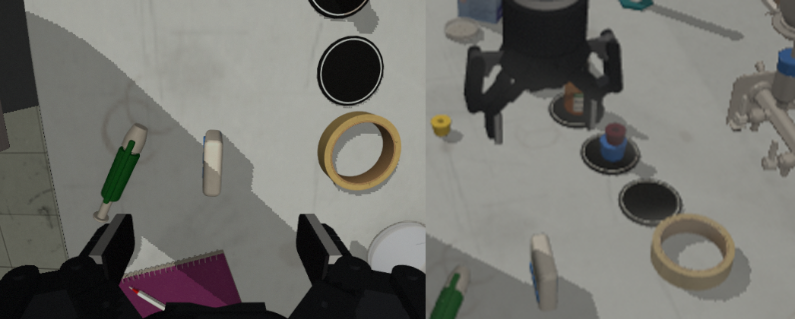

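The timer stands at wrist (279,212), long side along y. No turn is needed, and the green pipette is about 90 px clear of it.

Call:
step_arm(targets=[[-0.023,-0.002,0.03,0],[0,0,0.05,0],[0,0,0.05,0],[0,0,0.049,0],[0,0,0,0]], squeeze=35)

```text
time: 18.6
tcp_pos: [0.4337, -0.1584, 0.0426]
tool_rot: [[-0.001, 1.0, -0.007], [1.0, 0.001, 0.003], [0.003, -0.007, -1.0]]
ft_force: [-0.4, 0.6, -1.0]
width: 0.0857
grasp_force: 0.0
```

Call:
step_arm(targets=[[0,0,0,0],[0,0,0,0],[0,0,0,0],[0,0,0,0],[0,0,0,0]], fingers=1)

```text
time: 19.23
tcp_pos: [0.4366, -0.1603, 0.0465]
tool_rot: [[0.0, 1.0, 0.002], [1.0, -0.0, -0.001], [-0.001, 0.002, -1.0]]
ft_force: [-1.1, 0.9, 9.9]
width: 0.0198
grasp_force: 35.9
```

Call:
step_arm(targets=[[0,0,-0.03,0],[0,0,-0.04,0],[0.02,0.035,0,0],[0.025,0.04,0,0],[0.025,0.04,0,0]])

```text
time: 19.85
tcp_pos: [0.5521, -0.0894, 0.1161]
tool_rot: [[0.001, 1.0, 0.001], [1.0, -0.001, -0.0], [-0.0, 0.001, -1.0]]
ft_force: [0.1, 0.1, -0.6]
width: 0.0195
grasp_force: 34.5
```

Call:
step_arm(targets=[[0.025,0.04,0,0],[0.004,0.0045,0,0],[0,0,0,0],[0,0,0,0],[0,0,0,0]])

```text
time: 20.48
tcp_pos: [0.5945, -0.0617, 0.1154]
tool_rot: [[0.001, 1.0, -0.0], [1.0, -0.001, -0.0], [-0.0, -0.0, -1.0]]
ft_force: [0.4, 0.7, -0.3]
width: 0.0197
grasp_force: 34.5
```

```bash
python3 - <<'E'
from h import *
print(observe()["tcp_pos"])
s=snapshot("wrist")
for n in["timer_center","coaster_b"]:
    for r in landmark_of("wrist",n): print(n,np.round(r["point"],4),round(r["confidence"],2),proj(s,r["point"]))
s=snapshot("side")
for n in["timer_center","coaster_b"]:
    for r in landmark_of("side",n): print(n,np.round(r["point"],4),round(r["confidence"],2),proj(s,r["point"]))
E
```

```text
[ 0.5944981  -0.06173777  0.11537469]
coaster_b [ 0.6019 -0.0608 -0.0023] 0.93 [292.15973673 211.10594263]
coaster_b [ 0.5707  0.0373 -0.0035] 0.58 [240.94695585  54.52020047]
timer_center [ 0.5942 -0.0601  0.0989] 0.75 [336.58273878 235.8307055 ]
timer_center [ 0.613  -0.1507 -0.0056] 0.18 [355.92623198 303.64502346]
coaster_b [ 0.5931 -0.0614 -0.0034] 0.93 [331.63775858 272.19778557]
coaster_b [0.5747 0.0367 0.    ] 0.91 [309.75481939 241.38056898]
coaster_b [0.5554 0.1332 0.0009] 0.77 [290.30534506 215.57013694]
```

Call:
step_arm(targets=[[0,0.001,0.03,0],[0,0,0.025,0],[0,0,0.0085,0],[0,0,0,0],[0,0,0,0]])

```text
time: 21.4
tcp_pos: [0.5968, -0.0611, 0.0524]
tool_rot: [[-0.0, 1.0, 0.001], [1.0, 0.0, -0.0], [-0.0, 0.001, -1.0]]
ft_force: [0.1, 0.8, -0.3]
width: 0.0196
grasp_force: 34.7
```

```bash
python3 - <<'E'
from h import *
print(observe()["tcp_pos"],observe()["ft_force"])
s=snapshot("side")
for n in["timer_center"]:
    for r in landmark_of("side",n): print(n,np.round(r["point"],4),round(r["confidence"],2))
E
```

```text
[ 0.59680923 -0.06109706  0.05241288] [ 0.11135232  0.77011023 -0.30074584]
timer_center [ 5.745e-01  3.830e-02 -1.000e-04] 0.69
timer_center [0.5757 0.0331 0.035 ] 0.67
timer_center [ 0.5976 -0.0609  0.0364] 0.61
```

Call:
step_arm(targets=[[0,0,0.002,0],[0,0,0,0]])

```text
time: 21.75
tcp_pos: [0.5968, -0.0611, 0.0504]
tool_rot: [[-0.0, 1.0, 0.001], [1.0, 0.0, -0.0], [-0.0, 0.001, -1.0]]
ft_force: [-0.6, -0.2, 3.6]
width: 0.0199
grasp_force: 35.4
```

Call:
step_arm(targets=[[0,0,0,0],[0,0,0,0],[0,0,0,0],[0,0,0,0]], fingers=0)

```text
time: 22.25
tcp_pos: [0.5963, -0.061, 0.0497]
tool_rot: [[0.0, 1.0, -0.0], [1.0, -0.0, 0.0], [0.0, -0.0, -1.0]]
ft_force: [0.4, 0.2, -0.6]
width: 0.0426
grasp_force: 0.0
```

Call:
step_arm(targets=[[0,0,-0.03,0],[0,0,-0.05,0],[0,0,-0.05,0],[0,-0.05,-0.03,0],[0,-0.05,0,0]])

```text
time: 22.88
tcp_pos: [0.4968, -0.0612, 0.2121]
tool_rot: [[-0.0, 1.0, 0.005], [1.0, 0.0, -0.001], [-0.001, 0.005, -1.0]]
ft_force: [-0.1, -0.7, 0.4]
width: 0.0424
grasp_force: 0.0
```

Call:
step_arm(targets=[[0.04,-0.03,0,0],[0.04,0,0,0],[0,0,0,0],[0,0,0,0],[0,0,0,0]])

```text
time: 23.5
tcp_pos: [0.4665, 0.0182, 0.2097]
tool_rot: [[0.001, 1.0, -0.0], [1.0, -0.001, -0.0], [-0.0, -0.0, -1.0]]
ft_force: [-0.5, -0.1, 0.4]
width: 0.0427
grasp_force: 0.0
```

```bash
python3 - <<'E'
from h import *
o=observe();print(o["tcp_pos"],o["time"])
s=snapshot("wrist");save(s,"w11")
for c in("side","wrist","scene"):
  s2=snapshot(c)
  for n in["dropper_bottle_center","timer_center","blue_stopper_center","red_stopper_center","coaster_b"]:
    for r in landmark_of(c,n):
      if r["confidence"]>.5:print(c,n,np.round(r["point"],3),round(r["confidence"],2))
  if c=="side":s=s2
save(s,"s11",(200,150,420,340),2.21)
b=cv2.resize(cv2.imread("pics/s11.png"),(486,420));cv2.imwrite("pics/c11.png",cv2.resize(np.hstack([cv2.imread("pics/w11.png"),b]),None,fx=.76,fy=.76))
E
```

```text
[0.46649133 0.0182411  0.20966331] 23.5
side dropper_bottle_center [0.555 0.137 0.058] 0.95
side timer_center [ 0.598 -0.061  0.035] 0.82
side red_stopper_center [0.357 0.135 0.018] 0.68
side coaster_b [ 0.592 -0.062  0.001] 0.58
side coaster_b [0.574 0.038 0.001] 0.57
wrist dropper_bottle_center [0.555 0.136 0.058] 0.94
wrist timer_center [ 0.598 -0.062  0.041] 0.72
wrist red_stopper_center [0.357 0.133 0.01 ] 0.96
wrist red_stopper_center [0.579 0.036 0.038] 0.8
wrist coaster_b [ 0.571  0.039 -0.001] 0.92
wrist coaster_b [ 0.6   -0.062  0.001] 0.82
scene dropper_bottle_center [0.558 0.135 0.054] 0.76
scene timer_center [ 0.596 -0.06   0.03 ] 0.83
scene red_stopper_center [0.359 0.137 0.01 ] 0.7
scene coaster_b [ 0.576  0.037 -0.006] 0.77
scene coaster_b [0.553 0.138 0.002] 0.76
scene coaster_b [ 0.6   -0.057  0.   ] 0.7
```

View pics/c11.png

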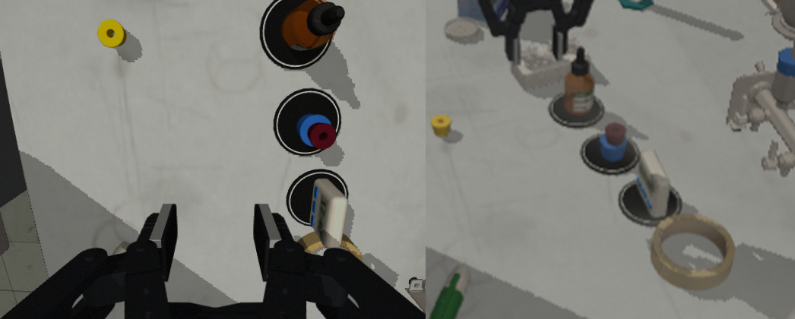

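All four stand upright and central in both views: bottle by the box, red on blue in the middle, timer at the tape end. Nothing else has moved. Hand in.

```bash
python3 -c "
from workcell import *
print(hand_in())"
```

```text
the job is handed in; nothing more can be done
None
```

I handed the job in at about 24 s; the interface gave no verdict. In the last pictures the bottle stands on the coaster by the cuvette box, the timer on the coaster by the tape roll, and red on blue in the middle, with the blue stopper about 5 mm off its coaster's centre by my estimate. The tape roll and petri dish look unmoved.

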